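# Hang a template on a peg with a drop flap

## Robot

A 7-joint arm with a two-finger parallel gripper is mounted at the origin on the work surface; the furniture and walls round the work are solid. World frame = base frame: x ahead of the robot, y to its left, z up, the work surface at z = 0. Lengths are in mm, angles in rad, forces in N, time in s.
With the tool pointing down it reaches from about 350 to 775 mm from the base axis. Payload 3.1 kg.
Tool frame: the origin (TCP) lies on the mounting face of the last link; the fingertips stand 173 mm ahead of it and the grasp point (between the pads) lies 155 mm ahead of it; z points along the fingers, y is the line along which they close (so a half turn about z gives the same grasp; the last joint's range is limited). The gripper opens to 85 mm and grips with 20 to 120 N. Pads are 22 mm wide; open, the fingers measure 114 mm over their backs; the gripper's body (76 mm by 85 mm) begins 54 mm behind the grasp point. The pads swing forward as they close: fully open they stand 13 mm farther back than shut.
Start: joints at [1.181, 0.311, 0.014, 1.512, -0.004, 1.319, -0.027], TCP at [187.492, -517.068, 404.704] pointing down, gripper open.
Joint ranges: [-2.7, 2.7], [-0.3, 1.91], [-1.27, 1.3], [0.12, 2.57], [-1.44, 4.58], [0.2, 2.03], [-3.05, 3.05]. Speed limits (rad/s): [2.79, 2.79, 3.14, 3.14, 3.14, 3.14, 3.14].

## Interface

Orientations are given as a unit quaternion [x, y, z, w].
In Python, from cell import manip gives the robot as it stands. The module is installed in compiled form; this text tells all that it offers. Calls block until the motion is done:
- manip.movep(position, orientation): joint-space move of the TCP to a pose.
- manip.move_l(position, orientation=None, rate=150): straight line of the TCP; orientation=None keeps the orientation; rate is the mean speed in mm/s.
- manip.goto_joints(angles): joint-space move.
- manip.command_gripper(opening, f_grip=None): finger opening in mm; f_grip is the grip in N (None keeps the last); returns when the fingers have stopped.
- manip.pause(seconds).
- manip.inverse_kinematics(position, orientation): joint angles nearest the present ones, or None.
- manip.read_camera(name): name is "scene" or "top" or "wrist"; returns a dict with "image" (400x640x3 uint8, red, green, blue), "K" (3x3 intrinsics, pixels), "distortion" ([k1, k2, p1, p2, k3] as OpenCV has them; the pictures are not rectified), "origin" and "attitude" of the camera in the world. Camera axes: x right, y down, z forward; pixel columns grow to the right and rows downward; lengths in mm; the calibration is good to about 2 mm. A picture is of the moment at which its call begins. There is no depth.
A pose or a line that the arm cannot do raises manip.IKError and nothing moves.
- manip.finish_job(): hands the job in; it is judged then, once.
Readings, each from a call of its own:
- manip.read_clock(): time.
- manip.read_q(): joint angles.
- manip.read_qd(): joint speeds.
- manip.read_tau(): joint torques, N m.
- manip.read_position(): TCP position.
- manip.read_tcp_rot(): TCP orientation.
- manip.read_wrist_force(): force on the tool from outside, world axes, zero at the start.
- manip.read_torque(): the same for the moment, N m.
- manip.read_opening(): finger opening in mm.
- manip.read_grasp_force(): force on a finger pad.
Only numpy, scipy, OpenCV 4.12 (cv2) and the standard library are available. Lean on these libraries where they do the work, as an engineer would, in place of code of your own. Each camera call takes 0.05 s, during which the arm holds its last target. There are 200 camera calls.

## Task

Take the plywood template out of its slotted holder and hang it by its eye on the stand's peg: push the eye over the peg so that it lifts the hanging flap, then gently on against the sprung washer until the flap has dropped shut in front of the template. Leave the template hanging freely from the peg, locked in by the flap. Never force the peg or the stand, and leave the tools lying around where they are.

Things in the scene. Friction and masses are not known exactly. Their poses are not given: they have to be found in the camera images.
- template_tab (a point): Loose plywood template standing upright, 12 mm thick (x), 90 wide (y), 165 tall (z), 0.1 to 0.23 kg, alike from both sides. This point: middle of the gripping tab at its top, 44 mm wide, 12 mm thick, ending 20 mm above this point; wide shoulders start 29 mm below it, underside 145 mm below it. Pinch the tab from above across its thickness.
- template_eye (a point): Centre of the eye through the template's thickness, 59 mm below template_tab, axes the same. The eye is 20 mm wide (y) and 32 high (z, 16 either way); its top corners are cut at 45 degrees (8 mm legs) to a V that centres on the peg. When the template hangs, this point is 8 mm below the peg's true axis.
- holder: Fixed wooden holder, 74 x 130 mm, 36 high; origin under its centre, on the bench. The template stands in a 15 mm wide slot along y, open at the top and ends, its floor 12 mm high: sunk 24 mm, 1.5 mm play at each face.
- stand: Fixed wooden stand with the peg. Origin on the bench, under the front face of its post (70 mm wide, 26 thick, 162 high). The peg points level from that face along the stand's -x. Base board from 95 mm before to 55 mm behind the origin, 110 wide, 14 high. Must not be loaded above 20 N.
- peg_root (a point): Nominal point of the peg's axis at the post's front face, 139 mm above the bench; axes as the stand. Steel peg, 14 mm thick, its last 10 mm tapered; tip 120 mm out (-x). Peg, flap and washer are adjusted together, by amounts not measured: up to 9 mm nearer to or farther from the post, and up to 7 mm higher or lower, than nominal. They stay so in use: find both by feel.
- pivot_nominal (a point): Nominal place of the flap's pivot on the peg's axis, 95 mm before the post (true one off as told at peg_root). The flap is a steel blade 6 mm wide, 7 thick, hanging from here 33 mm down below the axis.
- washer_nominal (a point): Nominal centre of the front face of the sprung washer round the peg, 32 mm diameter, 67 mm before the post (off as told at peg_root). It gives way along +x: 2 N to start, then 0.45 N per mm, hard stop after 15 mm (9 N). With the eye's V on the peg the template clears the flap at about 9 mm (6 N and some rubbing); carried 5 mm higher it must go nearly to the hard stop.
- flap (a joint): Angle (rad) of the gravity flap. 0: hanging straight down, shut. It swings only inward (stand's +x) and up, to 1.4, not outward, and falls back by its own weight. The lower edge of an eye pushed along the peg lifts it to about 0.8 (more if carried higher); it drops to 0 in front of the template once that has passed its tip.
- screwdriver: Bystander: green-handled screwdriver, 223 mm long (y), 33 mm wide, 28 mm high, lying loose; origin under its centre.
- wedge: Bystander: brown hardwood wedge, 28 x 100 x 22 mm, lying loose; origin under its centre.
- spring_clamp: Bystander: grey spring clamp, 84 x 137 x 26 mm, lying loose; origin under its centre.
Mind the look-alikes: they are no part of the job. What is meant by the part that bears template_tab is not yellow, and is the larger of those in its own colour.

How it is judged:
By the outcome, as a careful person would: the job done as asked, in the order asked, and still so for the second after the job is handed in, with the robot touching nothing.
It also fails if it takes over 58 s, if anything falls off the work surface, if the arm or the gripper's body presses on something with over 40 N, if the wrist force passes 120 N, or if a joint passes its speed limit or range.

## Working session

There is one attempt and no reset: what is moved stays moved. The work goes in short steps, each a Python script; the robot and the scene stay as the last script left them, time stands still between calls to the robot, and variables do not carry over. Pictures are saved under pics/ and viewed, at most 10 in all, crops included, and the job is handed in when it is done.

```bash
mkdir -p pics
python3 - <<'E'
from cell import manip
import cv2,pickle,numpy as np
d={}
for n in("scene","top","wrist"):
    c=manip.read_camera(n);d[n]=c
    cv2.imwrite(f"pics/a_{n}.png",c["image"][:,:,::-1])
    print(n,np.round(c["origin"],1),np.round(c["attitude"],4).tolist(),np.round(c["K"],1).tolist(),np.round(c["distortion"],3))
pickle.dump(d,open("a.pkl","wb"))
print(manip.read_clock(),manip.read_tcp_rot(),manip.read_wrist_force())
E
```

```text
scene [-119.2  759.2  874.5] [-0.3053, 0.8431, -0.4138, 0.1573] [[406.7, 0.0, 317.7], [0.0, 406.7, 203.2], [0.0, 0.0, 1.0]] [0.012 0.    0.    0.    0.   ]
top [ 357.1  -25.1 1320.2] [0.7053, -0.7052, 0.0551, -0.0472] [[464.4, 0.0, 315.0], [0.0, 464.4, 192.4], [0.0, 0.0, 1.0]] [-0.125  0.     0.     0.     0.   ]
wrist [ 252.7 -492.6  372.5] [0.811, -0.5687, -0.08, 0.1119] [[304.3, 0.0, 314.5], [0.0, 304.3, 201.3], [0.0, 0.0, 1.0]] [-0.018  0.     0.     0.     0.   ]
0.15 [ 9.84916174e-01  1.73029811e-01 -1.91656049e-04 -8.82257955e-04] [ 0.26928283 -0.49560672 -0.5620123 ]
```

View pics/a_scene.png

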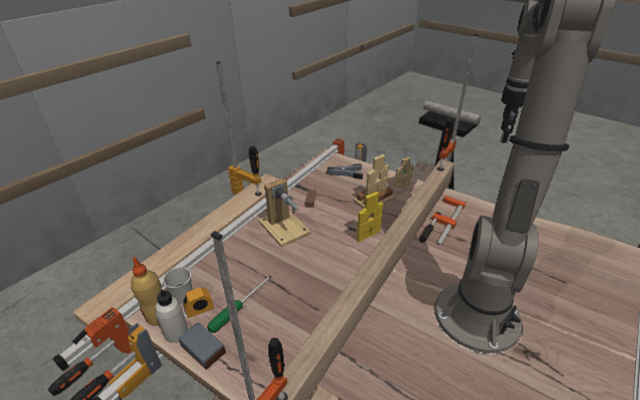

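View pics/a_top.png

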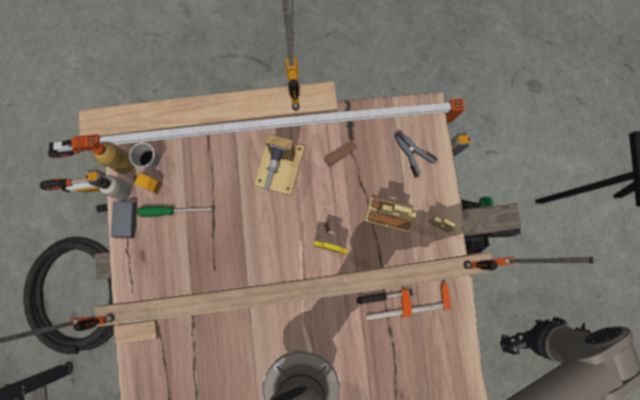

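The scene shows a stand at (280,205), templates at (376,178), (370,218) yellow and (403,172), with a fence beam in front. In the top view they are the stand at (275,165), the holder with pale template at (392,208), the small pale one at (442,222) and the yellow one at (330,246). The larger pale one, in the holder, fits the description. I'll confirm it with an enlarged crop.

```bash
cat > h.py <<'E'
import numpy as np,cv2,pickle
from scipy.spatial.transform import Rotation as R
def ray(c,p):
    u=cv2.undistortPoints(np.array([[p]],float),np.array(c["K"],float),np.array(c["distortion"],float))[0,0]
    d=R.from_quat(c["attitude"]).apply([u[0],u[1],1.]);return np.array(c["origin"],float),d/np.linalg.norm(d)
def onz(c,p,z):
    o,d=ray(c,p);return o+d*(z-o[2])/d[2]
def tri(c1,p1,c2,p2):
    o1,d1=ray(c1,p1);o2,d2=ray(c2,p2)
    s=np.linalg.lstsq(np.c_[d1,-d2],o2-o1,rcond=None)[0];a=o1+s[0]*d1;b=o2+s[1]*d2
    return (a+b)/2,np.linalg.norm(a-b)
def proj(c,X):
    r=R.from_quat(c["attitude"]).inv();t=r.apply(-np.array(c["origin"],float))
    return cv2.projectPoints(np.array([X],float),r.as_rotvec(),t,np.array(c["K"],float),np.array(c["distortion"],float))[0][0,0]
E
python3 - <<'E'
from h import *
d=pickle.load(open("a.pkl","rb"))
def crop(n,x,y,w,h,k): return cv2.resize(d[n]["image"][y:y+h,x:x+w,::-1],(w*k,h*k),interpolation=cv2.INTER_CUBIC)
a=crop("top",245,130,220,130,3)[:, :660]; b=crop("scene",250,145,220,105,3)
im=np.vstack([a,b])[:, :660]; im=cv2.resize(im,None,fx=.85,fy=.85) if im.shape[0]>700 else im
print(im.shape)
cv2.imwrite("pics/b1.png",crop("top",245,125,200,140,4)); cv2.imwrite("pics/b2.png",crop("scene",255,145,200,105,4))
E
```

```text
(599, 561, 3)
```

View pics/b1.png

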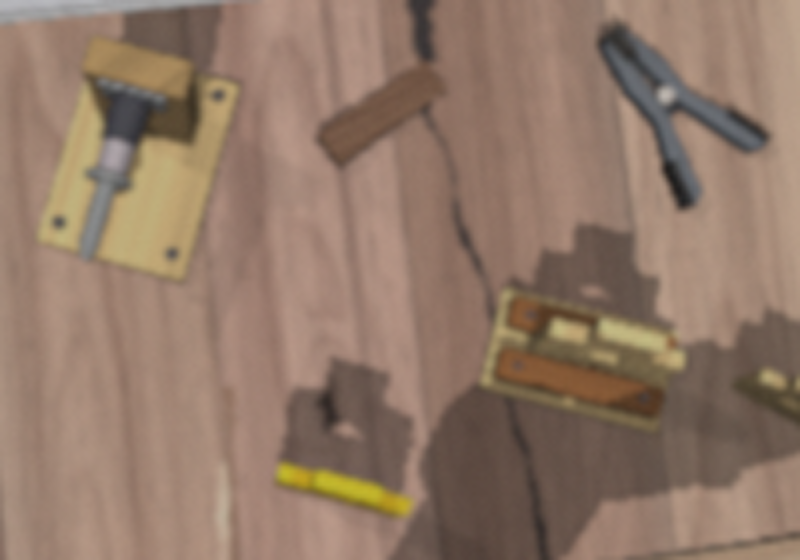

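View pics/b2.png

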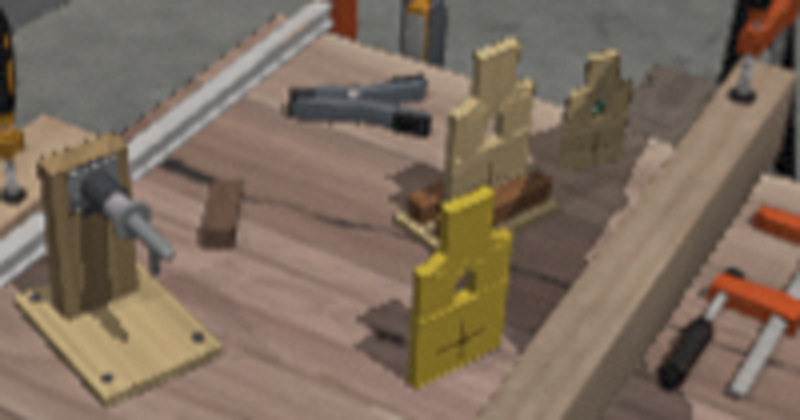

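The crop confirms it. The larger pale template stands in the holder, the yellow one stands on its own, and the small pale one is at right. The stand's peg points towards the robot and slightly left in the picture.

Run:
```python
from h import *
np.set_printoptions(precision=1,suppress=True)
d=pickle.load(open("a.pkl","rb"));T,S=d["top"],d["scene"]
t=lambda x,y:(245+x/4-.4,125+y/4-.4)
s=lambda x,y:(255+x/4-.4,145+y/4-.4)
print("tab top",tri(T,t(637,335),S,s(497,46)), onz(T,t(600,325),177),onz(T,t(678,345),177))
for p in [(505,285),(690,345),(655,432),(480,385)]: print("holder",onz(T,t(*p),0))
for p in [(38,240),(183,280),(240,80)]: print("base",onz(T,t(*p),14))
for p in [(85,75),(190,100),(195,65),(90,38)]: print("post",onz(T,t(*p),162))
print("peg tip",tri(T,t(90,258),S,s(170,258)), "peg top",onz(T,t(90,258),139))
print("tab scene edges",onz(S,s(475,50),177),onz(S,s(520,40),177))
print("beam top",tri(T,(465,258),S,(447,168)))
print("yellow",onz(T,t(340,487),165)); print("wedge",onz(T,t(380,110),11))
```

```text
tab top (array([ 485.1, -259.5,  173.9]), np.float64(1.9370519994033486)) [ 490.2 -236.2  177. ] [ 477.6 -285.1  177. ]
holder [ 539.8 -200.7    0. ]
holder [ 496.2 -334.1    0. ]
holder [ 433.7 -306.9    0. ]
holder [ 467.7 -181.5    0. ]
base [570. 134.  14.]
base [541.3  30.3  14. ]
base [687.2  -9.8  14. ]
post [653.1  87.9 162. ]
post [636.6  20.4 162. ]
post [659.7  17.4 162. ]
post [677.6  85.1 162. ]
peg tip (array([539.5,  86. , 133.6]), np.float64(1.7595251412966575)) peg top [537.9  85.  139. ]
tab scene edges [ 493.8 -237.8  177. ] [ 473.8 -274.6  177. ]
beam top (array([ 341.7, -448.8,   91.3]), np.float64(39.87723575021821))
yellow [390.6 -74.1 165. ]
wedge [ 665.9 -111.    11. ]
```

```bash
cat >> h.py <<'E'
def Q(deg): a=np.radians(deg)/2; return [np.cos(a),np.sin(a),0,0]
E
python3 - <<'E'
from h import *
from cell import manip
np.set_printoptions(precision=3,suppress=True)
d=pickle.load(open("a.pkl","rb"));T,S,W=d["top"],d["scene"],d["wrist"]
print("rod top",tri(T,(592,260),S,(475,36)),"rod low",tri(T,(500,261),S,(452,150)),onz(T,(487,263),90))
print("rod2",tri(T,(0,340),S,(218,236)))
print("cam fwd",R.from_quat(W["attitude"]).as_matrix())
for z in (90,60): print("beam",onz(T,(300,285),z),onz(T,(465,255),z))
q=np.array(manip.read_q());print(q)
for p,nm in [((150,-380,480),"retract"),((330,-220,480),'mid'),((485,-259,430),"hold"),((520,90,380),"stand")]:
  for f in (20,75,-105):
    r=manip.inverse_kinematics(list(p),Q(f));print(nm,f,None if r is None else np.array(r))
E
```

```text
rod top (array([ 352.119, -536.019,  517.545]), np.float64(3.3700909930964316)) rod low (array([ 347.35 , -523.191,  128.209]), np.float64(6.8917514039550145)) [ 345.427 -500.606   90.   ]
rod2 (array([216.633, 540.675, 525.657]), np.float64(30.796339851136374))
cam fwd [[ 0.34  -0.904 -0.257]
 [-0.94  -0.328 -0.091]
 [-0.002  0.272 -0.962]]
beam [291.938   0.517  90.   ] [ 367.608 -440.296   90.   ]
beam [290.349   1.141  60.   ] [ 367.863 -450.422   60.   ]
[ 1.181  0.312  0.014  1.513 -0.004  1.319 -0.027]
retract 20 [ 1.158 -0.014 -0.004  1.708 -0.     1.448 -0.069]
retract 75 [ 1.279 -0.01  -0.125  1.704 -0.001  1.447  0.893]
retract -105 [ 0.943 -0.021  0.206  1.714  0.004  1.448 -2.254]
mid 20 [ 0.778 -0.033 -0.224  1.725 -0.007  1.448 -0.667]
mid 75 [ 0.901 -0.03  -0.343  1.722 -0.01   1.448  0.297]
mid -105 [ 0.665 -0.035 -0.116  1.729 -0.004  1.448 -2.853]
hold 20 [ 0.612  0.308 -0.203  1.459  0.062  1.381 -0.815]
hold 75 [ 0.723  0.321 -0.353  1.455  0.111  1.385  0.104]
hold -105 [ 0.427  0.298  0.043  1.467 -0.013  1.377 -2.933]
stand 20 [ 0.425  0.396 -0.845  1.59   0.305  1.294 -1.688]
stand 75 [ 0.418  0.393 -0.834  1.59   0.299  1.292 -0.724]
stand -105 [ 0.558  0.48  -1.075  1.586  0.431  1.336  2.308]
```

Run:
```python
from h import *
from cell import manip
np.set_printoptions(precision=1,suppress=True)
manip.movep([150,-380,480],Q(20)); manip.movep([330,-240,470],Q(75)); manip.movep([485,-257,430],Q(75))
c=manip.read_camera("wrist");pickle.dump(c,open("w1.pkl","wb"));cv2.imwrite("pics/w1.png",c["image"][:,:,::-1])
print(manip.read_clock(),np.array(manip.read_position()),c["origin"],proj(c,[485,-259.5,177]),manip.read_wrist_force())
```

```text
2.475 [ 483.8 -258.7  430.2] [ 502.6 -191.7  398.2] [316.3 210.6] [-0.5  0.2  0.5]
```

View pics/w1.png

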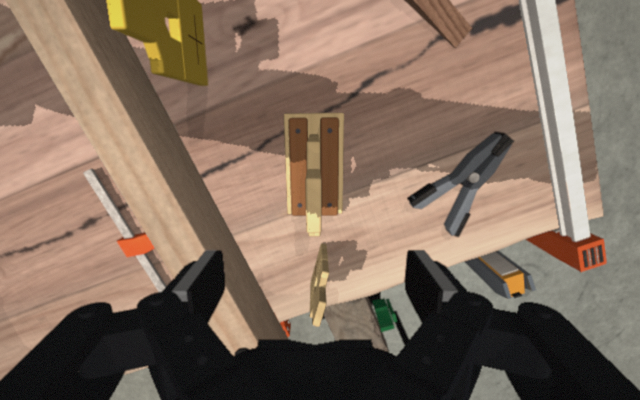

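The wrist view shows the template edge-on in the holder slot, with columns 307–322 and rows 135–235. The holder spans (285–344, 113–216). I'll compare edge positions with the predictions.

```bash
python3 - <<'E'
from h import *
np.set_printoptions(precision=1,suppress=True)
c=pickle.load(open("w1.pkl","rb"))
a=np.radians(-15);ex=np.array([np.cos(a),np.sin(a),0]);ey=np.array([-np.sin(a),np.cos(a),0])
C=np.array([485,-259.5,0])
for n,y,z in [("tab",22,177),("tab",-22,177),("sh",45,128),("sh",-45,128),("sh",22,128),("sh",-22,128)]:
    print(n,y,[proj(c,C+ex*x+ey*y+[0,0,z]) for x in(-6,0,6)])
g=cv2.cvtColor(c["image"],cv2.COLOR_RGB2GRAY)
print("col314",list(zip(range(130,242,2),g[130:242:2,314])))
for r in (170,190,222): print(r,[(x,int(g[r,x])) for x in range(300,330)])
for p in [(285,113),(344,113),(343,216),(286,215)]: print(onz(c,p,12))
E
python3 -c "
import cv2;i=cv2.imread('pics/w1.png')[105:245,265:365];cv2.imwrite('pics/w1c.png',cv2.resize(i,None,fx=4,fy=4,interpolation=2))"
```

```text
tab 22 [array([308.1, 182.4]), array([316.2, 182.4]), array([324.3, 182.3])]
tab -22 [array([308.6, 237.5]), array([316.3, 237.5]), array([324. , 237.4])]
sh 45 [array([309.1, 144.8]), array([316. , 144.8]), array([322.8, 144.8])]
sh -45 [array([309.9, 240. ]), array([316.2, 240. ]), array([322.5, 240. ])]
sh 22 [array([309.3, 170.8]), array([316. , 170.7]), array([322.7, 170.7])]
sh -22 [array([309.7, 217.2]), array([316.1, 217.2]), array([322.6, 217.2])]
col314 [(130, np.uint8(139)), (132, np.uint8(141)), (134, np.uint8(99)), (136, np.uint8(85)), (138, np.uint8(86)), (140, np.uint8(92)), (142, np.uint8(131)), (144, np.uint8(144)), (146, np.uint8(146)), (148, np.uint8(147)), (150, np.uint8(146)), (152, np.uint8(146)), (154, np.uint8(142)), (156, np.uint8(141)), (158, np.uint8(142)), (160, np.uint8(139)), (162, np.uint8(141)), (164, np.uint8(139)), (166, np.uint8(141)), (168, np.uint8(129)), (170, np.uint8(95)), (172, np.uint8(95)), (174, np.uint8(94)), (176, np.uint8(97)), (178, np.uint8(122)), (180, np.uint8(150)), (182, np.uint8(152)), (184, np.uint8(152)), (186, np.uint8(149)), (
[... 1046 characters left out ...]
 (309, 144), (310, 146), (311, 145), (312, 145), (313, 147), (314, 144), (315, 148), (316, 147), (317, 149), (318, 149), (319, 146), (320, 131), (321, 89), (322, 68), (323, 75), (324, 76), (325, 77), (326, 74), (327, 75), (328, 75), (329, 77)]
222 [(300, 169), (301, 171), (302, 173), (303, 175), (304, 177), (305, 175), (306, 173), (307, 201), (308, 217), (309, 218), (310, 218), (311, 218), (312, 218), (313, 218), (314, 218), (315, 219), (316, 218), (317, 219), (318, 217), (319, 207), (320, 181), (321, 159), (322, 179), (323, 185), (324, 183), (325, 175), (326, 177), (327, 182), (328, 184), (329, 183)]
[ 467.7 -179.5   12. ]
[ 537.1 -198.4   12. ]
[ 504.4 -326.7   12. ]
[ 431.2 -305.4   12. ]
```

View pics/w1c.png

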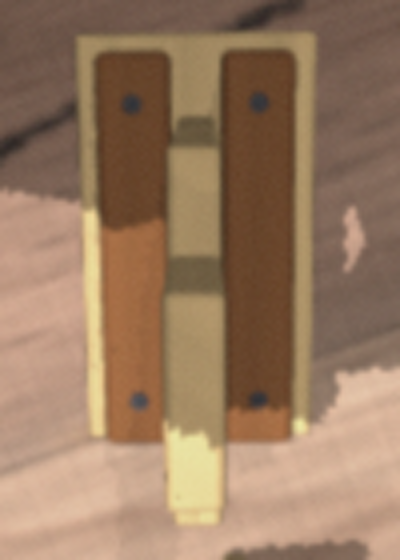

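Run:
```python
from h import *
from cell import manip
np.set_printoptions(precision=2,suppress=True)
P=lambda t:print(t,manip.read_clock(),np.array(manip.read_position()),manip.read_opening(),np.array(manip.read_wrist_force()),np.array(manip.read_torque()),manip.read_grasp_force())
manip.movep([484,-255.5,370],Q(75));P("a")
manip.move_l([484,-255.5,315],Q(75),rate=80);manip.pause(.2);P("down")
manip.command_gripper(5,60);manip.pause(.2);P("grip")
manip.move_l([484,-255.5,350],Q(75),rate=60);P("up");
manip.move_l([484,-255.5,385],Q(75),rate=120);manip.pause(.3);P("up2")
c=manip.read_camera("wrist");cv2.imwrite("pics/w2.png",c["image"][:,:,::-1])
```

```text
a 2.825 [ 482.58 -256.29  370.34] 85.03523810499814 [-0.22 -0.28  0.88] [ 0.02  0.02 -0.03] 0.0
down 3.8583 [ 484.24 -255.58  315.66] 85.36690266542904 [ 0.53  0.24 -0.37] [ 0.03 -0.03  0.  ] 0.0
grip 4.725 [ 484.06 -255.52  315.08] 11.119881265027733 [0.1  0.03 0.85] [ 0.03  0.03 -0.  ] 58.60713601112366
up 5.4583 [ 483.85 -255.47  349.89] 11.483928656286048 [-0.39 -0.53 -3.03] [ 0.04 -0.03 -0.02] 58.407243490219116
up2 6.2 [ 483.77 -255.43  384.15] 11.096537916130726 [-0.31 -0.57 -1.61] [-0.03  0.06  0.01] 58.42387497425079
```

View pics/w2.png

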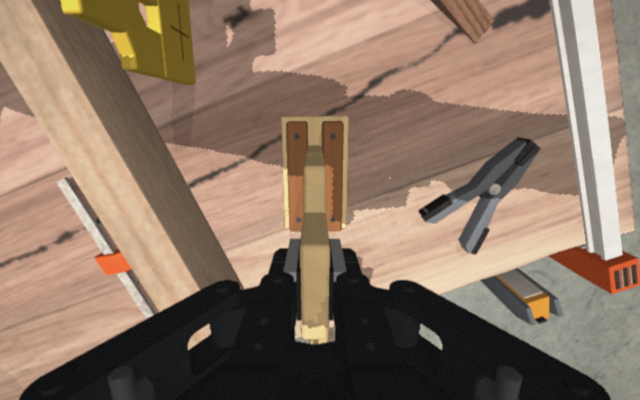

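Grasp is good: the tab is held upright between the pads and the holder is left empty. Next I move in front of the peg and look.

Run:
```python
from h import *
from cell import manip
np.set_printoptions(precision=1,suppress=True)
manip.movep([488,97,385],Q(75));manip.pause(.4)
d={n:manip.read_camera(n) for n in("wrist","scene","top")}
pickle.dump(d,open("p.pkl","wb"))
print(manip.read_clock(),np.array(manip.read_position()),np.array(manip.read_wrist_force()))
a=d["wrist"]["image"][:,:,::-1]; 
s=cv2.resize(d["scene"]["image"][150:250,240:340,::-1],(300,300),interpolation=2)
t=cv2.resize(d["top"]["image"][120:220,235:335,::-1],(300,300),interpolation=2)
a=cv2.resize(a,(480,300)); b=np.hstack([s,t]); b=np.pad(b,((0,0),(0,200),(0,0)))[:, :800]; a=np.pad(a,((0,0),(0,320),(0,0)))
cv2.imwrite("pics/p.png",np.vstack([a,b]))
```

```text
8.125 [488.   96.9 385. ] [-0.1  0.3 -1. ]
```

View pics/p.png

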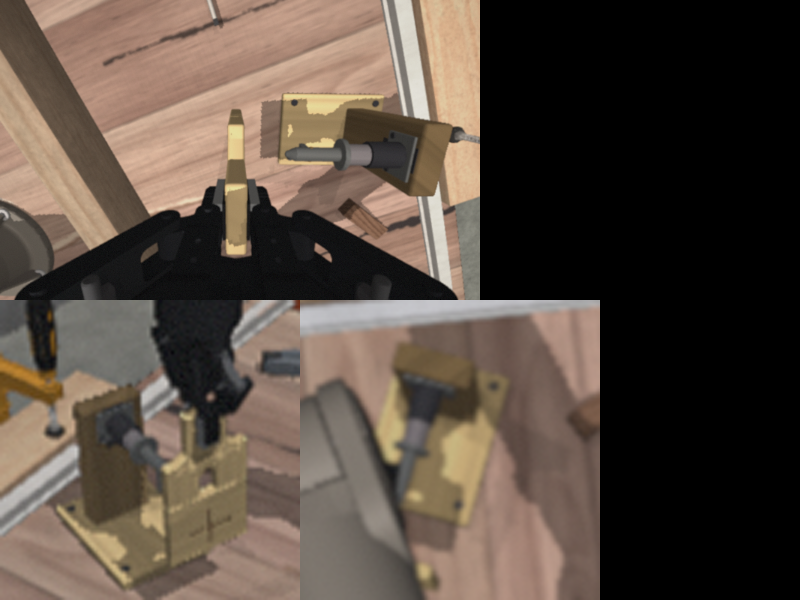

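The wrist view shows the template edge-on at full-res column 315. The peg tip is at about (383,204), with the axis running almost level to the washer at about (455,205). I'll extract the peg's axis by saturation mask.

```bash
python3 - <<'E'
from h import *
np.set_printoptions(precision=1,suppress=True)
d=pickle.load(open("p.pkl","rb"));W=d["wrist"];A=pickle.load(open("a.pkl","rb"));S,T=A["scene"],A["top"]
def mask(c,x0,y0,x1,y1,s=60):
    h=cv2.cvtColor(c["image"],cv2.COLOR_RGB2HSV);m=np.zeros(h.shape[:2],np.uint8);m[y0:y1,x0:x1]=(h[y0:y1,x0:x1,1]<s);return m
m=mask(W,370,180,560,235)
for x in range(374,500,6):
    r=np.flatnonzero(m[:,x]); print(x,(r.min(),r.max(),len(r)) if len(r) else None,end=" ")
print()
m=mask(S,280,180,310,220);r=np.argwhere(m)
for y in range(180,216,2):
    q=np.flatnonzero(m[y]);print(y,(q.min(),q.max(),len(q)) if len(q) else None,end=" ")
print()
m=mask(T,255,145,290,195)
for y in range(145,195,3):
    q=np.flatnonzero(m[y]);print(y,(q.min(),q.max(),len(q)) if len(q) else None,end=" ")
E
python3 -c "
import cv2,pickle,numpy as np
d=pickle.load(open('p.pkl','rb'));A=pickle.load(open('a.pkl','rb'))
i=cv2.resize(d['wrist']['image'][120:270,370:600,::-1],(690,450),interpolation=2)
j=cv2.resize(A['scene']['image'][175:225,260:310,::-1],(300,300),interpolation=2)
cv2.imwrite('pics/pc.png',i)"
```

```text
374 None 380 (np.int64(204), np.int64(206), 3) 386 (np.int64(200), np.int64(212), 13) 392 (np.int64(197), np.int64(213), 17) 398 (np.int64(196), np.int64(213), 18) 404 (np.int64(192), np.int64(213), 22) 410 (np.int64(197), np.int64(214), 18) 416 (np.int64(198), np.int64(214), 17) 422 (np.int64(197), np.int64(214), 18) 428 (np.int64(197), np.int64(214), 18) 434 (np.int64(198), np.int64(214), 17) 440 (np.int64(197), np.int64(214), 18) 446 (np.int64(192), np.int64(222), 31) 452 (np.int64(185), np.int64(227), 43) 458 (np.int64(185), np.int64(226), 42) 464 (np.int64(189), np.int64(222), 34) 470 (np.int64(192), np.int64(220), 29) 476 (np.int64(192), np.int64(220), 29) 482 (np.int64(192), np.int64(220), 29) 488 (np.int64(189), np.int64(223), 35) 494 (np.int64(189), np.int64(223), 35) 
180 (np.int64(287), np.int64(301), 15) 182 (np.int64(287), np.int64(298), 12) 184 (np.int64(280), np.int64(297), 15) 186 (np.int64(280), np.int64(301), 20) 188 (np.int64(280), np.int64(305), 17) 190 (np.int64(280), np.int64(307), 11) 192 (np.int64(280), np.int64(293), 11) 194 (np.int64(280), np.int64(301), 14)
[... 307 characters left out ...]
9) 212 (np.int64(293), np.int64(309), 8) 214 (np.int64(304), np.int64(308), 3) 
145 (np.int64(269), np.int64(274), 6) 148 (np.int64(271), np.int64(284), 14) 151 (np.int64(272), np.int64(286), 15) 154 (np.int64(272), np.int64(281), 10) 157 (np.int64(271), np.int64(280), 10) 160 (np.int64(271), np.int64(278), 8) 163 (np.int64(270), np.int64(277), 8) 166 (np.int64(269), np.int64(277), 9) 169 (np.int64(268), np.int64(276), 9) 172 (np.int64(269), np.int64(274), 6) 175 (np.int64(268), np.int64(272), 5) 178 (np.int64(267), np.int64(271), 5) 181 (np.int64(259), np.int64(270), 6) 184 (np.int64(265), np.int64(269), 5) 187 (np.int64(265), np.int64(268), 4) 190 (np.int64(265), np.int64(266), 2) 193 None
```

View pics/pc.png

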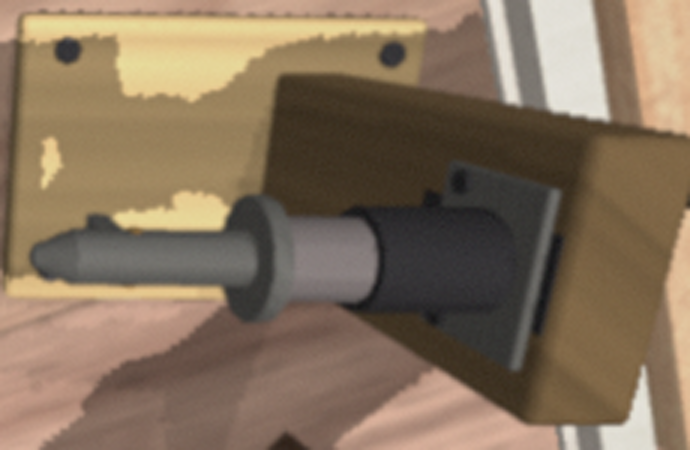

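The crop shows the peg along image rows 197–214, washer face at about column 446, tip at about column 380, and flap beside the pivot at about column 402. The axis is level in the image, so the stand yaw is -15°, matching the gripper.

Run:
```python
from h import *
np.set_printoptions(precision=1,suppress=True)
d=pickle.load(open("p.pkl","rb"));W=d["wrist"];A=pickle.load(open("a.pkl","rb"));S,T=A["scene"],A["top"]
a=np.radians(-15.);ex=np.array([np.cos(a),np.sin(a),0]);ey=np.array([-np.sin(a),np.cos(a),0])
tip=np.array([488,97,0])
for z in (130,135,139,145): 
    p=onz(W,(379.5,205.6),z);q=onz(W,(440,205.6),z);w=onz(W,(448,205.6),z);print(z,"tip",p,"lat of peg rel TCP",(p-tip)@ey,(q-tip)@ey,"tip rel TCP x",(p-tip)@ex,"washer",(w-tip)@ex)
print(tri(W,(379.5,205.6),S,(297.1,209)),tri(W,(379.5,205.6),T,(265.5,190.5)))
o=[onz(T,(245+x/4-.4,125+y/4-.4),14) for x,y in[(38,240),(183,280)]];print("stand front",[(k-tip)@ex for k in o],[(k-tip)@ey for k in o])
print("wrist board corners",[(onz(W,(370+x/3,120+y/3),14)-tip)@np.c_[ex,ey] for x,y in [(22,14),(8,292),(425,20)]])
# template near shoulder/tab columns in the wrist view
print("tab proj",proj(W,[*(tip+ey*22)[:2],385-158+20]),proj(W,[*(tip-ey*22)[:2],385-158+20]))
g=cv2.cvtColor(W["image"],cv2.COLOR_RGB2GRAY);print(list(zip(range(200,350,3),g[200:350:3,314])))
```

```text
130 tip [537.2  86.5 130. ] lat of peg rel TCP 2.552094328142495 2.4846178824340086 tip rel TCP x 50.279119575901554 washer 103.12098917655163
135 tip [536.5  88.2 135. ] lat of peg rel TCP 4.043159622968432 3.977191113593822 tip rel TCP x 49.168850911395886 washer 100.82983176955605
139 tip [536.   89.6 139. ] lat of peg rel TCP 5.236011858829157 5.171249698521642 tip rel TCP x 48.280635979791235 washer 98.99690584395972
145 tip [535.2  91.6 145. ] lat of peg rel TCP 7.025290212620247 6.962337575913395 tip rel TCP x 46.94831358238432 washer 96.24751695556505
(array([536.4,  89.7, 138.1]), np.float64(0.9718469164600732)) (array([535.3,  89.2, 137.7]), np.float64(1.6939253216676098))
stand front [np.float64(69.63762725728975), np.float64(68.74297590124232)] [np.float64(56.918146952839166), np.float64(-50.63495999804525)]
wrist board corners [array([68.6, 59.6]), array([ 68.8, -46.5]), array([216. ,  57.8])]
tab proj [313.3 244.6] [313.5 341.1]
[(200, np.uint8(206)), (203, np.uint8(205)), (206, np.uint8(206)), (209, np.uint8(204)), (212, np.uint8(151)), (215, np.uint8(94)), (218, np.ui
[... 245 characters left out ...]
254, np.uint8(147)), (257, np.uint8(148)), (260, np.uint8(144)), (263, np.uint8(143)), (266, np.uint8(144)), (269, np.uint8(141)), (272, np.uint8(145)), (275, np.uint8(144)), (278, np.uint8(141)), (281, np.uint8(145)), (284, np.uint8(142)), (287, np.uint8(144)), (290, np.uint8(143)), (293, np.uint8(141)), (296, np.uint8(140)), (299, np.uint8(142)), (302, np.uint8(142)), (305, np.uint8(144)), (308, np.uint8(141)), (311, np.uint8(145)), (314, np.uint8(146)), (317, np.uint8(146)), (320, np.uint8(144)), (323, np.uint8(136)), (326, np.uint8(126)), (329, np.uint8(198)), (332, np.uint8(200)), (335, np.uint8(200)), (338, np.uint8(185)), (341, np.uint8(114)), (344, np.uint8(49)), (347, np.uint8(15))]
```

```bash
cat >> h.py <<'E'
from cell import manip
np.set_printoptions(precision=2,suppress=True)
a_=np.radians(-15.);EX=np.array([np.cos(a_),np.sin(a_),0]);EY=np.array([-np.sin(a_),np.cos(a_),0])
P0=np.array([489.3,101.8,0])
def go(s,l,z,rate=40): manip.move_l((P0+EX*s+EY*l+[0,0,z]).tolist(),Q(75),rate=rate)
def F(n=6):
    f=[]
    for _ in range(n): f.append(manip.read_wrist_force());manip.pause(.01)
    f=np.mean(f,0);return np.array([f@EX,f@EY,f[2]])
def where():
    p=np.array(manip.read_position())-P0;return np.array([p@EX,p@EY,p[2]])
E
python3 - <<'E'
from h import *
go(10,0,355.5,100);manip.pause(.2);B=F(15);print(manip.read_clock(),where(),B)
for s in range(30,63,8):
    go(s,0,355.5,50);f=F()-B;print(s,where(),f)
    if abs(f).max()>5: raise SystemExit("contact")
go(62.5,0,355.5);manip.pause(.1);B=F(15);print("B",B,manip.read_clock())
np.save("B.npy",B)
for z in np.arange(352,339,-1.):
    go(62.5,0,z,20);f=F(8)-B;print(z,where(),f,manip.read_torque())
    if f[2]>2.5 or abs(f[:2]).max()>5: break
print(manip.read_clock())
E
```

```text
8.9167 [ 10.04   0.06 356.  ] [ 0.21  0.01 -1.85]
30 [ 29.9    0.09 355.33] [-0.1   0.28  0.  ]
38 [ 38.11  -0.04 355.46] [-0.16  0.04 -0.05]
46 [ 46.16  -0.06 355.41] [-0.58  0.29  0.3 ]
54 [ 54.14  -0.04 355.41] [-0.52  0.1   0.05]
62 [ 62.15  -0.07 355.41] [-0.62 -0.02  0.16]
B [ 0.11 -0.12 -1.81] 11.425
352.0 [ 62.49  -0.04 351.88] [ 0.05  0.2  -0.17] [ 0.05 -0.    0.01]
351.0 [ 62.51   0.02 351.02] [-0.17  0.14  0.34] [ 0.02  0.   -0.03]
350.0 [ 62.49  -0.01 349.94] [ 0.32 -0.04 -0.12] [-0.03  0.03  0.03]
349.0 [ 62.5   -0.01 348.94] [-0.12  0.4  -0.37] [-0.04 -0.01 -0.04]
348.0 [ 62.48   0.03 347.99] [-0.42  0.05  0.23] [ 0.03 -0.01 -0.03]
347.0 [ 62.52   0.18 347.2 ] [-0.14  0.64  0.97] [ 0.14 -0.06 -0.04]
346.0 [ 62.57   0.19 346.34] [-0.2   0.49  2.53] [ 0.14 -0.07 -0.01]
13.7167
```

Contact was felt at TCP z ≈ 347.3, so the peg axis is at about 138 mm. Next I raise by 1 mm and push gently.

Run:
```python
from h import *
B=np.load("B.npy")
Z=348.4;L=.3
go(62.5,L,Z,20)
sv=lambda n:pickle.dump(manip.read_camera("wrist"),open(n,"wb"))
for s in [68,74,80,85,88,90]:
    go(s,L,Z,40);f=F(5)-B;print(s,where(),f)
    if abs(f).max()>6: raise SystemExit("stop")
for s in range(91,104):
    go(s,L,Z,20);f=F(7)-B;print(s,where(),f)
    if -f[0]>5.5 or abs(f[1:]).max()>5: break
print(manip.read_clock())
c=manip.read_camera("wrist");pickle.dump(c,open("f1.pkl","wb"))
i=cv2.resize(c["image"][130:330,240:500,::-1],(780,600),interpolation=2);cv2.imwrite("pics/f1.png",i)
```

```text
68 [ 68.18   0.14 348.16] [-0.46  0.22 -0.35]
74 [ 74.15   0.22 348.28] [-0.8   0.07  0.21]
80 [ 80.19   0.21 348.31] [-0.43  0.28 -0.42]
85 [ 85.19   0.23 348.34] [-0.4   0.13 -0.38]
88 [ 88.36   0.13 348.31] [ 0.73 -0.06 -1.09]
90 [ 90.05   0.23 348.35] [ 0.19 -0.2  -1.05]
91 [ 91.03   0.3  348.42] [-0.19 -0.11 -0.81]
92 [ 92.04   0.26 348.36] [-0.   -0.03 -0.55]
93 [ 93.04   0.27 348.38] [ 0.32 -0.05 -0.44]
94 [ 93.99   0.31 348.4 ] [-0.16  0.3  -0.51]
95 [ 95.     0.31 348.4 ] [-0.12 -0.05 -0.39]
96 [ 95.54   0.37 348.22] [-2.61 -0.02  0.33]
97 [ 96.86   0.3  348.3 ] [-2.4  -0.01  0.46]
98 [ 97.83   0.34 348.29] [-2.88 -0.33  0.25]
99 [ 98.86   0.32 348.29] [-3.61 -0.13  0.06]
100 [ 99.93   0.27 348.33] [-4.08 -0.6   0.21]
101 [100.93   0.29 348.33] [-4.45 -0.62  0.39]
102 [101.85   0.3  348.33] [-4.89 -0.87  0.46]
103 [102.72   0.32 348.28] [-5.5  -0.91  1.01]
19.9167
```

View pics/f1.png

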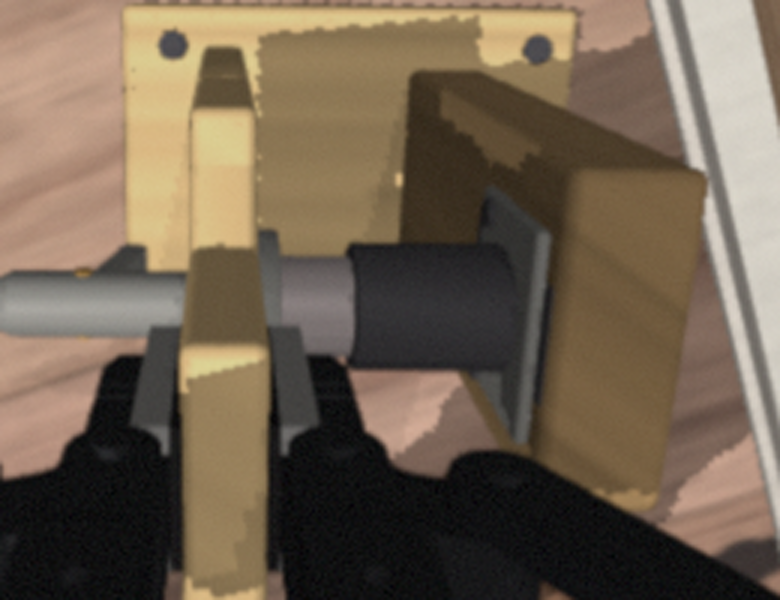

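Contact with the washer came at s≈95.3, and it is now compressed about 7.5 mm. The picture shows the template against the washer, with the flap still leaning inward (pivot at crop (82,272), blade running to (140,250)). I continue in small steps and watch the blade numerically.

```bash
cat >> h.py <<'E'
def flapcols(c,show=False):
    h=cv2.cvtColor(c["image"],cv2.COLOR_RGB2HSV)[206:220,244:302]
    m=((h[:,:,1]<75)&(h[:,:,2]<130)).astype(np.uint8)
    if show:
        for r in m: print("".join(".#"[v] for v in r))
    return m.sum(0)
E
python3 - <<'E'
from h import *
B=np.load("B.npy")
c=pickle.load(open("f1.pkl","rb"));print("before");flapcols(c,True)
Z=348.4;L=.3;s=103
while s<108:
    s+=.7;go(s,L,Z,20);f=F(7)-B
    c=manip.read_camera("wrist");n=flapcols(c);print(s,where(),f,"".join(str(min(9,k)) for k in n))
    if -f[0]>8 or abs(f[1:]).max()>5: break
flapcols(c,True);pickle.dump(c,open("f2.pkl","wb"));print(manip.read_clock())
E
```

```text
before
..........................................................
..........................................................
..........................................................
..........................................................
..........................................................
..........................................................
....................................########..............
...................................#########..............
..................................###########.............
.................................############.............
................................#############.............
..............................###############.............
.............................################.............
............................#################.............
103.7 [103.29   0.37 348.31] [-5.6  -0.63  1.17] 0000000000000000000000001246889999999100000000000000000000
104.4 [103.92   0.37 348.26] [-6.08 -0.99  1.31] 0000000000000000000000012578999999988000000000000000000000
105.10000000000001 [104.51   0.38 348.26] [-6.22 -0
[... 808 characters left out ...]
...........................................
..........................................................
..........................................................
........................#######...........................
......................##########..........................
......................##########..........................
.....................###########..........................
.....................###########..........................
....................############..........................
...................#############..........................
..................##############..........................
....................############..........................
22.8333
```

The blade's right edge jumped 8 px between s=102.7 and 103.3, then moved only with the camera, so the flap has probably dropped. I check the blade tip against the shut position seen earlier.

Run:
```python
from h import *
p=pickle.load(open("p.pkl","rb"))["wrist"];f2=pickle.load(open("f2.pkl","rb"));f1=pickle.load(open("f1.pkl","rb"))
h=cv2.cvtColor(p["image"],cv2.COLOR_RGB2HSV)[186:200,390:425]
for i,r in enumerate((h[:,:,1]<75)&(h[:,:,2]<130)): print(186+i,"".join(".#"[int(v)] for v in r))
def e(c,q): v=onz(c,q,105)-P0; return v@EX,v@EY
for r in range(188,196):
    m=np.flatnonzero((h[r-186,:,1]<75)&(h[r-186,:,2]<130))
    if len(m): print("p",r,e(p,(390+m.min(),r)),e(p,(390+m.max(),r)))
print("now",e(f2,(268,211)),e(f2,(274,211)),e(f2,(266,214)),e(f2,(275,214)));print("before",e(f1,(280,212)),e(f1,(287,212)))
```

```text
186 ...................................
187 ...................................
188 ...................................
189 ...................................
190 ...................................
191 ...........##......................
192 .........########..................
193 .........########..................
194 .........#########.................
195 .........##########................
196 ....#################..............
197 ..#####################.....#######
198 ###################################
199 ###################################
p 191 (np.float64(73.23478479323194), np.float64(2.9312074313434326)) (np.float64(74.07954026040595), np.float64(2.930406910388733))
p 192 (np.float64(71.60964396874081), np.float64(2.06486948838522)) (np.float64(77.5289732936415), np.float64(2.0590883936869453))
p 193 (np.float64(71.67391481597319), np.float64(1.1953272469395735)) (np.float64(77.5987033647015), np.float64(1.1893439497113718))
p 194 (np.float64(71.73833147524373), np.float64(0.3241866353964653)) (np.float64(78.51611307701431), np.float64(0.31712633252937295))
p 195 (np.float64(71.80289442325096), np.float64(-0.5485577737211926)) (np.float64(79.4353381968801), np.float64(-0.556754653736995))
now (np.float64(72.92157012985999), np.float64(2.5757339604796776)) (np.float64(77.31427778919016), np.float64(2.581685038966036)) (np.float64(71.35595140553352), np.float64(0.26584962046220184)) (np.float64(77.9640521875858), np.float64(0.2754354361142042))
before (np.float64(77.38190690757614), np.float64(1.8576981274951727)) (np.float64(82.5063791427528), np.float64(1.8586004121809339))
```

The flap is shut: the blade tip is at 71–78 mm, the same as when hanging freely. Next I relax the washer, set the V on the peg, release and rise.

Run:
```python
from h import *
B=np.load("B.npy")
go(100,.3,348.2,30);go(95,.3,347.6,30);print(where(),F()-B)
go(95,.3,346.9,15);f=F(8)-B;print(where(),f)
manip.command_gripper(36);manip.pause(.3);print("open",manip.read_opening(),F())
z=where()[2];go(95,.3,z+15,40);print(F());go(95,.3,z+110,120);manip.pause(1.0)
d={n:manip.read_camera(n) for n in("wrist","scene","top")};pickle.dump(d,open("e.pkl","wb"))
print(manip.read_clock(),where(),F())
c=d["wrist"]
C=P0+EX*95+EY*.3
for y,zz in((22,210),(-22,210),(45,161),(-45,161)): print(y,zz,[proj(c,C+EX*x+EY*y+[0,0,zz-1]) for x in(-6,6)])
print("flap tip pred shut",proj(c,P0+EX*74.5+EY*1+[0,0,105]),"pivot",proj(c,P0+EX*74+[0,0,138]))
h=cv2.cvtColor(c["image"],cv2.COLOR_RGB2HSV);np.save("h.npy",h)
r=slice(150,350);m=(h[r,:,0]>14)&(h[r,:,0]<32)&(h[r,:,1]>60)
g=cv2.cvtColor(c["image"],cv2.COLOR_RGB2GRAY)
for row in range(160,350,8): print(row,"".join(" .:-=+*#%@"[int(v)//26] for v in g[row,230:420:2]))
```

```text
[ 95.41   0.28 347.96] [-2.25 -0.11  0.9 ]
[ 95.38   0.32 347.28] [-1.82 -0.54  1.92]
open 36.004154351165695 [-0.04 -0.07 -0.1 ]
[ 0.4  -0.47 -0.33]
27.325 [ 95.02   0.3  456.92] [-0.01  0.07  0.16]
22 210 [array([306.02, 183.35]), array([322.51, 183.35])]
-22 210 [array([306.49, 239.46]), array([322.13, 239.45])]
45 161 [array([307.36, 145.06]), array([321.27, 145.05])]
-45 161 [array([308.02, 241.69]), array([320.74, 241.69])]
flap tip pred shut [295.34 181.93] pivot [292.77 190.09]
160 **********+++***+++*************+*#####*#####**+================+==-:....::::-:--:=++++++++++++
168 ***********************++++++++*+######*#####**+===================-.....::.::.::=+*+===+==--==
176 *+++*+*********+++++++***+*++++++*#####=------::-===============---:..........:-::----------==-
184 ********+++++++++***++==-------=------=*******---===========:.::::::..........:-.:-------------
192 +++++++**+++++****+++++**************++#######==============:::---:....::..:..--:-+=----------=
200 ++++******************+++++**********++#######=-------------..:::::::::::::::-=:-=------------+
208 *****
[... 1090 characters left out ...]

296                   .    -------------------------=-------------.                                
304                    .  :---------------::-:::-------------------.                               
312                      :----::::::-----:::-----:::----------::...:  .                            
320                  :: :----=--::::::::::----------------:..:---+++=. -.                        ..
328                  .===========================--:--===+=++++++++++=+-                           
336                   -==========-------------------------=++++++++++++:                           
344                                        ..-:                                    .            .-:
```

Run:
```python
from h import *
c=pickle.load(open("e.pkl","rb"))["wrist"]
c2=manip.read_camera("wrist")
print("motion",np.abs(c["image"][100:240].astype(int)-c2["image"][100:240]).mean())
h=cv2.cvtColor(c2["image"],cv2.COLOR_RGB2HSV)
for r in range(172,200): print(r,"".join(".#"[int(v)] for v in (h[r,255:345,1]<75)&(h[r,255:345,2]<135)))
```

```text
motion 1.3085714285714285
172 ..........................................................................................
173 ..........................................................................................
174 ....................................................................###...................
175 ...................................................................#####..................
176 ...................................................................#####..................
177 ...................................................................#####..................
178 ...................................................................#####..................
179 ...................................................................#####..................
180 .......................................#...........................#######################
181 ......................................######.......................#######################
182 .......................................#####.......................#######################
183 .....................####
[... 885 characters left out ...]
............#######################
193 ...............##...................................................######################
194 ...................................................................#######################
195 .......................####.#..###....##....#..####................#######################
196 ......................#############################................#######################
197 ................................................###.................######################
198 .................................................##................#######################
199 .................................................##................#######################
```

```bash
python3 -c "
from cell import manip
print(manip.finish_job(),manip.read_clock())"
```

```text
the job is handed in; nothing more can be done
the job is handed in; nothing more can be done
```

The template hangs freely on the peg with the flap shut in front of it; highest force measured while pushing was about 7.3 N (stand limit 20 N), robot clock about 27 s, and the job is handed in; the final state was checked by pixel measurements only, because my 10 picture views were used up.

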